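Unload the denture-flask press

TASK

The curing is over: shut the press down by pressing its three console keys fully, one at a time - the large round key, then the square key, then the small round key. Then flip the direction lever on the press's ratchet over to its loosening side (anticlockwise seen from above), before turning anything loose, and swing the ratchet handle to and fro until the hold-down bar has drawn fully back from over the flasks. Finally lift out every flask and stand them all upright on the floor of the empty steel tray in front of the press. Leave the plaster cast where it stands.

Things in the scene. Friction and masses are not known exactly. Their poses are not given: they have to be found in the camera images.
- flask0: Loose aluminium flask (four alike, 2 to 4 present), 0.3 to 0.6 kg: a block 64 mm (its x) by 52 mm (its y), 38 mm high, with a rigid upright handle loop on top, 14 mm thick along x and 46 mm long along y; crossbar 70 to 84 mm above the underside, legs 10 mm wide below it at y = +-18 mm. Origin: centre of the underside, z up. Stands on the press bed at first.
- flask1: Loose aluminium flask (four alike, 2 to 4 present), 0.3 to 0.6 kg: a block 64 mm (its x) by 52 mm (its y), 38 mm high, with a rigid upright handle loop on top, 14 mm thick along x and 46 mm long along y; crossbar 70 to 84 mm above the underside, legs 10 mm wide below it at y = +-18 mm. Origin: centre of the underside, z up. Stands on the press bed at first.
- flask2: Loose aluminium flask (four alike, 2 to 4 present), 0.3 to 0.6 kg: a block 64 mm (its x) by 52 mm (its y), 38 mm high, with a rigid upright handle loop on top, 14 mm thick along x and 46 mm long along y; crossbar 70 to 84 mm above the underside, legs 10 mm wide below it at y = +-18 mm. Origin: centre of the underside, z up. Stands on the press bed at first.
- flask3: Loose aluminium flask (four alike, 2 to 4 present), 0.3 to 0.6 kg: a block 64 mm (its x) by 52 mm (its y), 38 mm high, with a rigid upright handle loop on top, 14 mm thick along x and 46 mm long along y; crossbar 70 to 84 mm above the underside, legs 10 mm wide below it at y = +-18 mm. Origin: centre of the underside, z up. Stands on the press bed at first.
- tray: Fixed open steel tray, 126 mm (its x) by 310 mm (its y), 25 mm deep, walls and floor 3 mm thick, empty at first, in front of the press (towards the robot). Origin: centre of the underside, z up. There is room for four flasks side by side along y.
- press: Fixed grey press. Origin: on the table under the middle of the flasks' row line; x away from the robot, y to its left (yaw within 0.1). Bed 12 mm thick, y -215 to 95 mm, x -57 to 117; flasks stand on it along y at x about 0, some 70 mm apart, y -0.17 to 0.05. A ledge 8 mm thick, 20 mm high above the bed, runs along x = -49 mm and at the -y end. Gearbox (50 mm high) with the ratchet at the +y end.
- spindle (a point): Point on the ratchet's vertical axis, 80 mm above the table, at the top face of the round ratchet head (radius 46 mm). A brass hex nut in the middle rises to 88 mm.
- handle (a joint): Ratchet handle's angle about the spindle, rad, 0 to 1.1, growing anticlockwise from above; stays where left. At 1.1 it points along the press's -x (at the robot), at 0 it is 1.1 rad clockwise of that, over the +y side. Lever on loosening: the nut follows growing angles only, and the handle clicks back freely (0.39 rad a click, up to one lost per stroke). 5 N at the knob. On tightening: the reverse.
- handle_knob (a point): Centre of the top of the upright black knob at the end of the ratchet handle: a fixed cylinder 24 mm in diameter, 50 mm tall, top 126 mm above the table, 160 mm from the spindle. The flat handle bar under it has its top at 76 mm.
- selector (a joint): Angle of the ratchet's dark steel direction lever, rad, -0.45 to 0.45, relative to the handle, growing anticlockwise from above; it stays where it is left. Above 0.3: loosening side (the ratchet drives the nut anticlockwise). Below -0.3: tightening side, where it starts. It needs about 2 to 3 N at its tab.
- selector_tab (a point): Centre of the top of the lever's upright tab: 14 mm long, 11 mm thick, 81 to 115 mm above the table. Pivot on the handle's centre line 54 mm from the spindle; the tab is 38 mm beyond it towards the knob and travels 16 mm either side of the line. Push it sideways, the way the handle turns anticlockwise, to set loosening; the push may swing the handle a little.
- bar (a joint): How far the hold-down bar has drawn back (away from the robot), m: 0 clamped, 0.047 at its stop; a gear moves it 18 mm per rad of nut. Only the ratchet moves it. Fully back: more than 0.04.
- bar_lip (a point): Middle of the near top edge of the hold-down bar's lip: a steel strip along the press's y, 290 mm long, its underside 3.5 mm above the flasks, its top 62 mm above the table; clamped, its near edge lies 18 mm beyond the flasks' row line and covers their far edges, so that they cannot be lifted.
- key_large (a joint): The large round key, 52 mm in diameter, in grey plastic, its travel 0 at rest, 0.006 m fully down (springs back; 1.2 N to start, 4 N fully down). The three keys stand in a row 75 mm apart on the white console, in an order that differs from start to start.
- key_large_top (a point): Centre of the top of the large round key (about 67 mm above the table).
- key_square (a joint): The square key, 40 by 40 mm, in grey plastic, its travel 0 at rest, 0.006 m fully down (springs back; 1.2 N to start, 4 N fully down). The three keys stand in a row 75 mm apart on the white console, in an order that differs from start to start.
- key_square_top (a point): Centre of the top of the square key (about 67 mm above the table).
- key_small (a joint): The small round key, 28 mm in diameter, in grey plastic, its travel 0 at rest, 0.006 m fully down (springs back; 1.2 N to start, 4 N fully down). The three keys stand in a row 75 mm apart on the white console, in an order that differs from start to start.
- key_small_top (a point): Centre of the top of the small round key (about 67 mm above the table).
- console: White console, fixed, 250 mm (its x) by 90 mm and 45 mm high, the keys in a row along its x on top; on its +y side a 50 mm thick back part rises to 110 mm. Origin: under the centre of the low part.
- cast: Loose round plaster cast of a dental arch, 72 mm across, 35 mm high, to be left alone. Origin: centre of the underside.
Not all that is in view belongs to the job. Leave any pink or purple look-alike of the flask1 alone.

How it is judged:
By the outcome, as a careful person would: the job done as asked, in the order asked, and still so for the second after the job is handed in, with the robot touching nothing.
Of flask0, flask1, flask2, flask3 only 2 to 4 are there at a start; the rules pass over those that are not, and their reading is None.
At some moment in a run one of flask0, flask1, flask2, flask3 may be knocked a few centimetres aside while the robot is not near it.
Once in a run the grip may slacken for a moment while it holds something.
It also fails if it takes over 210 s, if anything falls off the work surface, if the arm or the gripper's body presses on something with over 40 N, if the wrist force passes 120 N, or if a joint passes its speed limit or range.

ROBOT

A 6-joint arm with a two-finger parallel gripper is mounted at the origin on the work surface. World frame = base frame: x ahead of the robot, y to its left, z up, the work surface at z = 0. Lengths are in m, angles in rad, forces in N, time in s.
With the tool pointing down it reaches from about 0.325 to 0.85 m from the base axis. Payload 15.5 kg.
Tool frame: the origin (TCP) lies at the very end of the fingers, on their centre line; the grasp point (between the pads) lies behind it (bot.hold_point_z is the z of the grasp point in the tool frame, in m); z points along the fingers, y is the line along which they close (so a half turn about z gives the same grasp; the last joint's range is limited). The gripper opens to 91 mm and grips with 3 to 60 N. Pads are 32 mm wide; open, the fingers measure 118 mm over their backs; the gripper's body (76 mm by 178 mm) begins 60 mm behind the grasp point.
Start: joints at [-1.2, 0.494, 1.345, -0, 1.302, -0.096], TCP at [0.281, -0.558, 0.214] pointing down, gripper open.
Joint ranges: [-2.91, 2.91], [-0.82, 2.16], [0.22, 2.67], [-1.22, 4.37], [0.12, 2.79], [-3.08, 3.08]. Speed limits (rad/s): [1.89, 1.89, 2.57, 3.01, 3.01, 3.01].

INTERFACE

Orientations are given as a rotation vector (axis times angle).
In Python, from workcell import bot gives the robot as it stands.
- The arm moves only by the tool apply_moves, never from a script. Its argument "moves" is a list of rows, each a list of 3 entries, a list of its own where there are three numbers: the shift along the tool's x, y, z in mm, then the turn about the tool's z in degrees, then the closure in counts, from 0 (fully open) to 255 (shut). A call has 1 to 20 rows; each row is the pose to reach, as a shift and turn from the pose commanded when the call began, along the tool's axes at that moment; what a row does not reach only later rows make up. A row lasts 1/10 s, in which the tool goes at most 50 mm and 8.59 degrees, less where a joint would pass 70% of its speed; a pose out of reach is approached as far as the arm can. A call with a gripper value outside its range is refused whole. The fingers move at their own pace and stop on an object; "newtons" is the grip in N (left out, the last holds). Time passes only in rows, so rows that repeat a pose let the fingers close. It gives the time, the measured TCP pose, the force, the opening and the grip force at its end, in the units of the state.
- bot.state(): the state, without advancing time (a new reading comes with each control period).
- bot.get_image(name): name is "side" or "top"; returns the picture (420x560x3 uint8, blue, green, red); there is no depth.
- bot.calibration(name): a dict with "fx", "fy", "cx", "cy" (pixels), "R" (3x3) and "t" (3): a world point X has camera coordinates R X + t. Camera axes: x right, y down, z forward; pixel columns grow to the right and rows downward; lengths in m; the calibration is good to about 2 mm. A picture is of the moment at which its call begins. calibration takes no time and is no camera call.
- bot.sign_off(): hands the job in; it is judged then, once.
The state is a dict: "t": time; "joint_pos": joint angles; "qd": joint speeds; "joint_efforts": joint torques, N m; "position": TCP position; "eef_rot": TCP orientation; "wrist_force": force on the tool from outside, world axes, zero at the start; "torque": the same for the moment, N m; "width": finger opening in m; "finger_force": force on a finger pad.
Only numpy, scipy, OpenCV 4.12 (cv2) and the standard library are available. Lean on these libraries where they do the work, as an engineer would, in place of code of your own. Each camera call takes 0.05 s, during which the arm holds its last target. There are 200 camera calls.

## Working session

There is one attempt and no reset: what is moved stays moved. The work goes in short steps, Python scripts to look and compute and a tool call to move; the robot and the scene stay as the last step left them, time stands still between calls to the robot, and variables do not carry over. Pictures are saved under pics/ and viewed, at most 14 in all, crops included, and the job is handed in when it is done.

Besides the shell and the picture viewer there is one more tool, called after "Request:" as name(argument=value, ...), one argument or row to a line, values as JSON. apply_moves: Moves the arm, as the interface text tells. Its arguments: {"type":"object","properties":{"moves":{"type":"array"},"newtons":{"type":"number"}},"required":["moves"]}

```bash
mkdir -p pics; cat > h.py <<'E'
import numpy as np, cv2
from workcell import bot
from scipy.spatial.transform import Rotation as Ro
def ray(n,u,v,z):
    c=bot.calibration(n);R=np.array(c["R"]);t=np.array(c["t"])
    o=-R.T@t;d=R.T@np.array([(u-c["cx"])/c["fx"],(v-c["cy"])/c["fy"],1.])
    return o+d*(z-o[2])/d[2]
def px(n,X):
    c=bot.calibration(n);p=np.array(c["R"])@np.array(X)+np.array(c["t"])
    return c["fx"]*p[0]/p[2]+c["cx"],c["fy"]*p[1]/p[2]+c["cy"]
def snap(n,name,crop=None,k=1):
    im=bot.get_image(n)
    if crop: x0,y0,x1,y1=crop; o=im[y0:y1,x0:x1]
    else: o=im
    cv2.imwrite(f"pics/{name}.png",cv2.resize(o,None,fx=k,fy=k,interpolation=cv2.INTER_CUBIC)); return im
def shift(X):
    s=bot.state();R=Ro.from_rotvec(s["eef_rot"]).as_matrix()
    return np.round(R.T@(np.array(X)-s["position"])*1000,1)
E
python3 - <<'E'
from h import *
for n in("top","side"):
    im=snap(n,n+"0",None,1.4); np.save(n+"0.npy",im)
    c=bot.calibration(n);print(n,c["fx"],-np.array(c["R"]).T@c["t"],np.round(c["R"],2).tolist())
s=bot.state();print(s,bot.hold_point_z);print(Ro.from_rotvec(s["eef_rot"]).as_matrix().round(3))
E
```

```text
top 459.1857673242602 [ 0.21175781 -0.03644455  1.22620109] [[-0.0, -1.0, 0.01], [-0.98, -0.0, -0.19], [0.19, -0.01, -0.98]]
side 430.0473341814224 [-0.18081524 -0.69357937  0.74025951] [[0.7, -0.72, -0.02], [-0.42, -0.38, -0.82], [0.58, 0.58, -0.57]]
{'t': 0.1, 'joint_pos': array([-1.20049670e+00,  4.94107876e-01,  1.34605030e+00,  1.53239439e-05,
        1.30248286e+00, -9.55100212e-02]), 'qd': array([ 0.00069092, -0.00259079, -0.00204723, -0.00051918,  0.00040428,
       -0.00190227]), 'joint_efforts': array([-8.62419420e-04, -8.80239987e+01, -3.82545197e+01,  7.08323764e-02,
        4.83563624e-02, -2.88334911e-05]), 'position': array([ 0.28060007, -0.55810559,  0.21341247]), 'eef_rot': array([-3.05575885e+00, -7.24848558e-01,  2.02496614e-04]), 'wrist_force': array([ 0.57629484, -0.08136647,  0.05711509]), 'torque': array([ 0.01640143,  0.02433259, -0.03539656]), 'finger_force': 0.0, 'width': 0.09148446645001461} -0.0188
[[ 0.893  0.449 -0.   ]
 [ 0.449 -0.893  0.001]
 [ 0.    -0.001 -1.   ]]
```

View pics/top0.png

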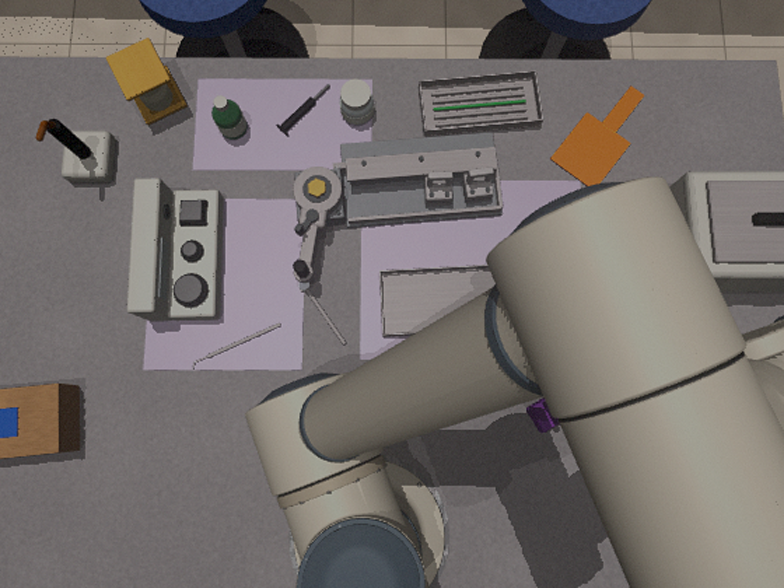

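View pics/side0.png

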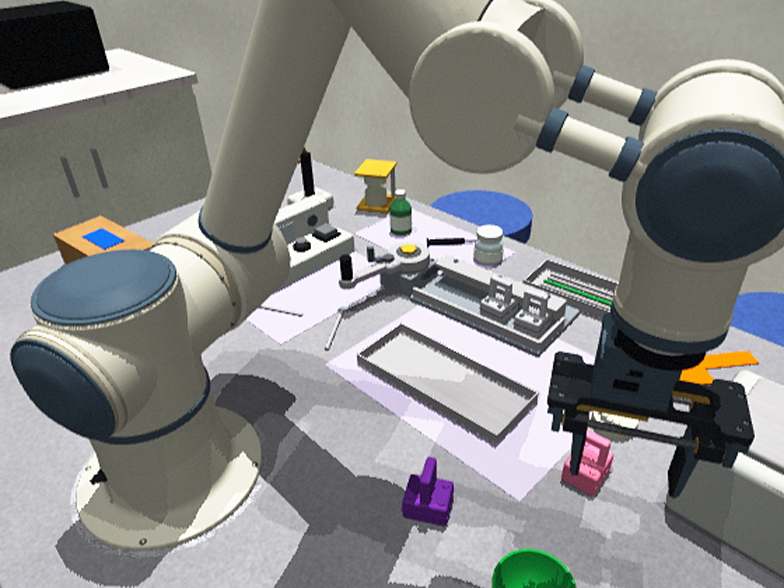

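Top view (in 1.4x-scaled pixels): the console keys are square (193,211), small round (191,250) and large round (190,290). The spindle is at (317,187), the knob at (302,268) and the selector tab at (302,228). Two aluminium flasks stand at (438,187) and (480,185), and the tray is at about (435,300).

Possible mix-ups:
- **Flasks:** the purple block at (540,415), and in the side view the pink one at (588,465). Both are excluded by colour.
- **Tray:** the dark pen tray at (480,100), excluded by its position behind the press.
- **Knob:** the black-handled tool at (70,138), excluded because it is on a white box.

Next is a close crop to check these choices.

```bash
python3 - <<'E'
from h import *
im=np.load("top0.npy");o=im[90:250,85:365]
cv2.imwrite("pics/c1.png",cv2.resize(o,None,fx=2.85,fy=2.85,interpolation=cv2.INTER_CUBIC))
for nm,u,v,z in [("sq",193,211,.067),("sm",191,250,.067),("lg",190,290,.067),("nut",317,187,.088),("knob",302,267,.126),("tab",305,227,.115),("f",438,180,.084),("f2",480,178,.084),("trayTL",382,271,.025),("trayBL",384,338,.025),("pressTR",500,206,.032)]:
    print(nm,ray("top",u/1.4,v/1.4,z).round(3))
E
```

```text
sq [0.592 0.331 0.067]
sm [0.516 0.331 0.067]
lg [0.441 0.328 0.067]
nut [0.632 0.098 0.088]
knob [0.47  0.116 0.126]
tab [0.546 0.114 0.115]
f [ 0.648 -0.128  0.084]
f2 [ 0.652 -0.207  0.084]
trayTL [ 0.486 -0.023  0.025]
trayBL [ 0.357 -0.027  0.025]
pressTR [ 0.615 -0.252  0.032]
```

View pics/c1.png

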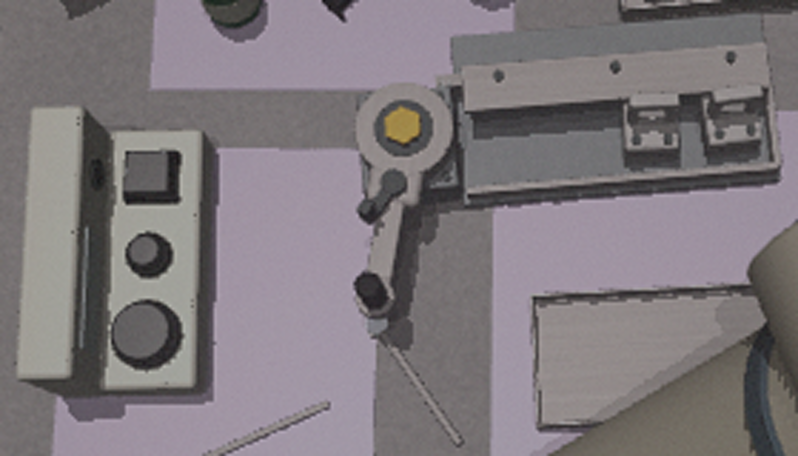

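The crop confirms the keys, the nut, the knob at crop pixel (370,287), the tab at (368,207) on the +y side of the handle (tightening), and two flasks. Spacings agree with the description: keys 75 mm apart, knob to spindle 163 mm. I'll move above the large key with the fingers closed.

Request:
apply_moves(
  moves=[
    [[541,-719,43],-63.3,255],
    [[541,-719,43],-63.3,255],
    [[541,-719,43],-63.3,255],
    [[541,-719,43],-63.3,255],
    [[541,-719,43],-63.3,255],
    [[541,-719,43],-63.3,255],
    [[541,-719,43],-63.3,255],
    [[541,-719,43],-63.3,255],
    [[541,-719,43],-63.3,255],
    [[541,-719,43],-63.3,255],
    [[541,-719,43],-63.3,255],
    [[541,-719,43],-63.3,255],
    [[541,-719,43],-63.3,255],
    [[541,-719,43],-63.3,255],
    [[541,-719,43],-63.3,255],
    [[541,-719,43],-63.3,255],
    [[541,-719,43],-63.3,255],
    [[541,-719,43],-63.3,255],
    [[541,-719,43],-63.3,255],
    [[541,-719,43],-63.3,255],
  ],
  newtons=20,
)

```text
t: 2.1
position: [0.4406, 0.3277, 0.1703]
eef_rot: [-2.219, -2.223, 0.002]
wrist_force: [-0.9, -0.3, -0.0]
width: 0.0006
finger_force: 0.0
```

Request:
apply_moves(
  moves=[
    [[0,0,45],0,255],
    [[0,0,85],0,255],
    [[0,0,98],0,255],
    [[0,0,102],0,255],
    [[0,0,105],0,255],
    [[0,0,107],0,255],
    [[0,0,109],0,255],
    [[0,0,110],0,255],
    [[0,0,111],0,255],
    [[0,0,111],0,255],
    [[0,0,111],0,255],
  ],
)

```text
t: 3.2
position: [0.4419, 0.3272, 0.061]
eef_rot: [2.221, 2.221, 0.003]
wrist_force: [-0.7, -4.7, 16.4]
width: 0.0004
finger_force: 8.3
```

```bash
python3 - <<'E'
from h import *
snap("side","s1",(140,90,340,240),4)
E
```

```text
(no output)
```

View pics/s1.png

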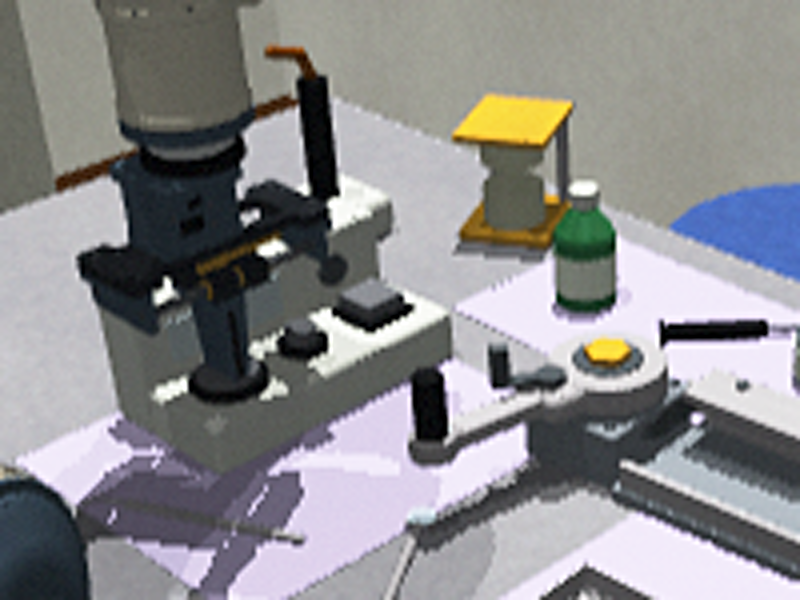

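Side view: the fingertips are on the large key, which is down (z 0.061, 16 N). Next is the square key.

Request:
apply_moves(
  moves=[
    [[0,0,-35],0,255],
    [[0,0,-35],0,255],
    [[2,50,-35],0,255],
    [[3,100,-35],0,255],
    [[3,150,-35],0,255],
    [[3,150,-35],0,255],
    [[3,150,-35],0,255],
    [[3,150,-14],0,255],
    [[3,150,-9],0,255],
    [[3,150,-6],0,255],
    [[3,150,-4],0,255],
    [[3,150,-2],0,255],
    [[3,150,-1],0,255],
    [[3,150,0],0,255],
    [[3,150,0],0,255],
    [[3,150,0],0,255],
  ],
)

```text
t: 4.85
position: [0.5911, 0.3302, 0.0611]
eef_rot: [-2.222, -2.221, -0.001]
wrist_force: [-7.3, -1.0, 15.1]
width: 0.0006
finger_force: 7.5
```

Request:
apply_moves(
  moves=[
    [[0,0,-35],0,255],
    [[0,0,-35],0,255],
    [[0,-50,-35],0,255],
    [[0,-76,-35],0,255],
    [[0,-76,-35],0,255],
    [[0,-76,-35],0,255],
    [[0,-76,-14],0,255],
    [[0,-76,-9],0,255],
    [[0,-76,-6],0,255],
    [[0,-76,-4],0,255],
    [[0,-76,-2],0,255],
    [[0,-76,-1],0,255],
    [[0,-76,0],0,255],
    [[0,-76,0],0,255],
    [[0,-76,0],0,255],
  ],
)

```text
t: 6.35
position: [0.5157, 0.33, 0.061]
eef_rot: [2.221, 2.221, 0.002]
wrist_force: [-2.3, -4.4, 15.4]
width: 0.0005
finger_force: 7.6
```

```bash
python3 - <<'E'
from h import *
snap("side","s2",(140,90,340,240),4)
E
```

```text
(no output)
```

View pics/s2.png

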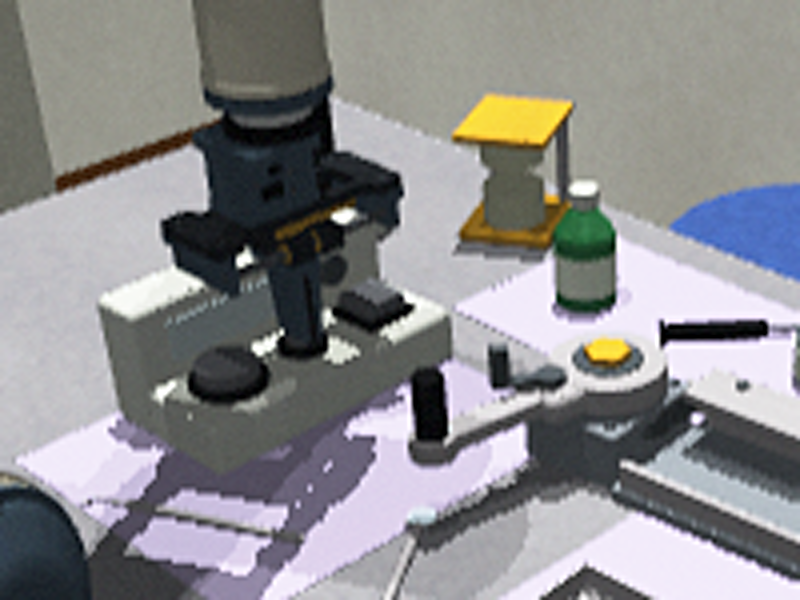

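Side view: the fingertips are on the small key and it is down. All three keys bottomed at z 0.061 with about 15 N. The tab top is at crop pixel (498,350) and the knob top at (428,373). I'll triangulate both.

```bash
cat >> h.py <<'E'
def tri(a,b):
    A=[];r=[]
    for n,(u,v) in (("top",a),("side",b)):
        c=bot.calibration(n);P=np.c_[np.array(c["R"]),c["t"]]
        x=((u-c["cx"])/c["fx"],(v-c["cy"])/c["fy"])
        for k in (0,1):
            q=x[k]*P[2]-P[k];A.append(q[:3]);r.append(-q[3])
    return np.linalg.lstsq(np.array(A),np.array(r),rcond=None)[0].round(4)
E
python3 - <<'E'
from h import *
C=lambda u,v:(u/2.85+85,v/2.85+90); D=lambda u,v:(u/4+140,v/4+90)
print("tab",tri(C(368,207),D(498,350)),"knob",tri(C(368,284),D(428,373)),"nut",tri(C(402,125),D(607,351)))
for n,p,z in(("tab",(368,207),.115),("knob",(368,284),.126)):print(ray("top",*C(*p),z))
for n,p,z in(("tab",(498,350),.115),("knob",(428,373),.126)):print(ray("side",*D(*p),z))
E
```

```text
tab [0.5463 0.1236 0.1126] knob [0.4742 0.1191 0.1265] nut [0.6336 0.0983 0.0839]
[0.54514998 0.12353465 0.115     ]
[0.47292589 0.12011044 0.126     ]
[0.54407899 0.1202497  0.115     ]
[0.4762866  0.11906827 0.126     ]
```

Request:
apply_moves(
  moves=[
    [[0,0,-50],0,255],
    [[0,0,-90],0,255],
    [[-50,10,-90],0,255],
    [[-100,20,-90],0,255],
    [[-150,29,-90],0,255],
    [[-160,29,-90],0,255],
    [[-160,29,-60],0,255],
    [[-160,29,-38],0,255],
    [[-160,29,-38],0,255],
    [[-170,29,-38],0,255],
    [[-180,29,-38],0,255],
    [[-186,29,-38],0,255],
    [[-190,29,-38],0,255],
    [[-194,29,-38],0,255],
    [[-198,29,-38],0,255],
    [[-202,29,-38],0,255],
    [[-206,29,-38],0,255],
    [[-210,29,-38],0,255],
    [[-213,29,-38],0,255],
    [[-213,29,-38],0,255],
  ],
)

```text
t: 8.4
position: [0.5438, 0.1164, 0.0988]
eef_rot: [-2.222, -2.221, -0.001]
wrist_force: [-0.0, 0.3, -0.1]
width: 0.0003
finger_force: 0.0
```

```bash
python3 - <<'E'
from h import *
snap("side","s3",(200,110,340,215),5)
E
```

```text
(no output)
```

View pics/s3.png

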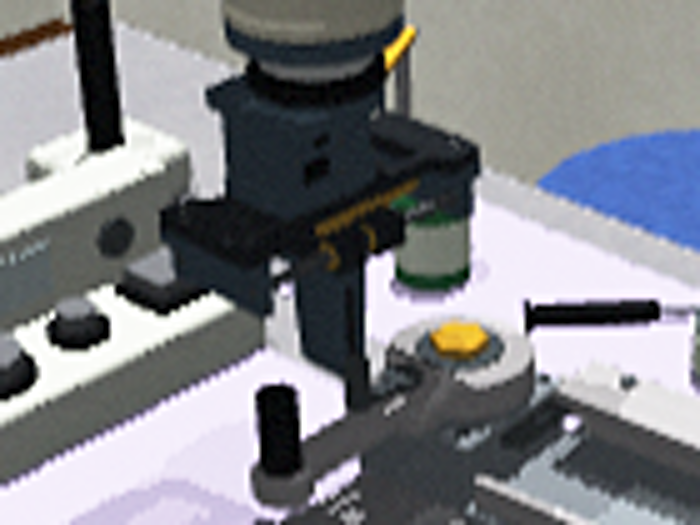

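Side view: the finger is beside the tab and the knob has moved to crop pixel (278,390), so the handle swung a little. I'll work out the new handle angle and push further.

```bash
python3 - <<'E'
from h import *
k=ray("side",278/5+200,388/5+110,.126);S=np.array([.633,.098]);print(k)
d=k[:2]-S;print(np.linalg.norm(d),np.arctan2(d[1],-d[0]))
for c in(.1164,.1,.09):
    th=-np.arctan2(d[1],-d[0])  # ccw from -x
    for s in(-.45,-.3,0,.3,.45):
        e=np.array([-np.cos(th),-np.sin(th)]);f=np.array([-np.cos(th+s),-np.sin(th+s)]);print(s,(S+.054*e+.038*f).round(3)) if c==.1164 else 0
E
```

```text
[0.47666182 0.08376526 0.126     ]
0.15698489074366087 -0.0908006096723821
-0.45 [0.544 0.106]
-0.3 [0.542 0.101]
0 [0.541 0.09 ]
0.3 [0.544 0.079]
0.45 [0.547 0.074]
```

Request:
apply_moves(
  moves=[
    [[-4,0,0],0,255],
    [[-8,0,0],0,255],
    [[-11,0,0],0,255],
    [[-14,0,0],0,255],
    [[-17,0,0],0,255],
    [[-19,0,0],0,255],
    [[-21,0,0],0,255],
    [[-21,0,0],0,255],
  ],
)

```text
t: 9.25
position: [0.546, 0.0979, 0.0984]
eef_rot: [2.222, 2.22, 0.008]
wrist_force: [7.9, 24.5, -1.5]
width: 0.0001
finger_force: 12.4
```

Request:
apply_moves(
  moves=[
    [[15,0,0],0,255],
    [[60,0,-20],0,255],
    [[60,0,-70],0,255],
    [[110,0,-110],0,255],
    [[150,0,-110],0,0],
    [[150,0,-110],0,0],
    [[150,0,-110],0,0],
  ],
)

```text
t: 9.95
position: [0.5437, 0.2466, 0.2077]
eef_rot: [2.219, 2.223, -0.001]
wrist_force: [0.3, -0.7, -0.0]
width: 0.0214
finger_force: 0.0
```

```bash
python3 - <<'E'
from h import *
a=snap("side","x");b=snap("top","x2")
A=cv2.resize(a[125:215,220:320],(400,360),interpolation=cv2.INTER_CUBIC)
B=cv2.resize(b[100:220,180:310],(390,360),interpolation=cv2.INTER_CUBIC)
cv2.imwrite("pics/c4.png",np.hstack([A,B]))
E
```

```text
(no output)
```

View pics/c4.png

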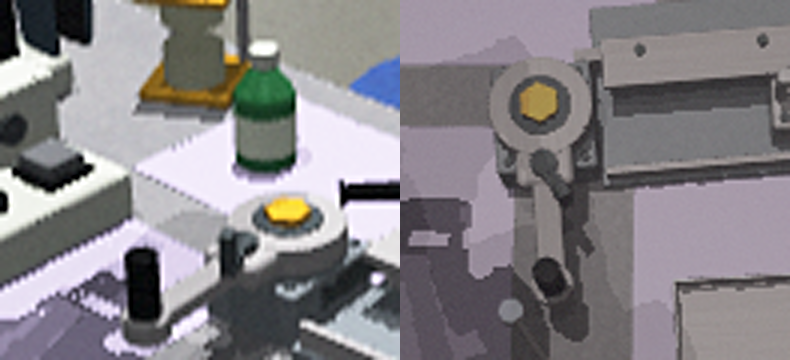

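The top crop shows the lever now on the -y side of the handle, with its pivot at (545,160) and tab at (560,190), so it is on loosening. The handle is near 1.1 and the bar is still clamped. Next I'll locate the knob for the grasp.

```bash
python3 - <<'E'
from h import *
a=(143/3+180,264/3+100);b=(142/4+220,255/4+125)
print(tri(a,b),ray("top",*a,.126),ray("side",*b,.126),ray("top",138/3+180,102/3+100,.088))
print("px",px("top",(.474,.084,.126)))
E
```

```text
[0.4789 0.0875 0.1197] [0.47713254 0.08696542 0.126     ] [0.47237579 0.07947758 0.126     ] [0.63069185 0.09862223 0.088     ]
px (np.float64(228.84750564623442), np.float64(189.24198690712234))
```

Request:
apply_moves(
  moves=[
    [[-163,-70,0],-95,0],
    [[-163,-70,0],-95,0],
    [[-163,-70,0],-95,0],
    [[-163,-70,0],-95,0],
    [[-163,-70,0],-95,0],
    [[-163,-70,0],-95,0],
    [[-163,-70,0],-95,0],
    [[-163,-70,0],-95,0],
    [[-163,-70,0],-95,0],
    [[-163,-70,0],-95,0],
    [[-163,-70,0],-95,0],
    [[-163,-70,0],-95,0],
    [[-163,-70,40],-95,0],
    [[-163,-70,80],-95,0],
    [[-163,-70,120],-95,0],
    [[-163,-70,120],-95,0],
    [[-163,-70,120],-95,150],
    [[-163,-70,120],-95,190],
    [[-163,-70,120],-95,255],
    [[-163,-70,120],-95,255],
  ],
  newtons=20,
)

```text
t: 12.05
position: [0.4749, 0.0829, 0.0892]
eef_rot: [-0.137, 3.136, -0.0]
wrist_force: [0.0, 0.3, 0.1]
width: 0.0618
finger_force: 0.0
```

Request:
apply_moves(
  moves=[
    [[0,0,0],0,255],
    [[0,0,0],0,255],
    [[0,0,0],0,255],
    [[0,0,0],0,255],
    [[0,0,0],0,255],
    [[0,0,0],0,255],
  ],
  newtons=20,
)

```text
t: 12.65
position: [0.4738, 0.0853, 0.0879]
eef_rot: [0.135, -3.139, -0.006]
wrist_force: [-1.7, 30.0, 0.5]
width: 0.0236
finger_force: 20.0
```

Request:
apply_moves(
  moves=[
    [[-1.2,20,0],7.2,255],
    [[-5,39.6,0],14.3,255],
    [[-11.1,58.6,0],21.5,255],
    [[-19.6,76.7,0],28.6,255],
    [[-30.3,93.6,0],35.8,255],
    [[-42.9,109.1,0],43,255],
    [[-57.4,122.8,0],50.1,255],
    [[-73.6,134.6,0],57.3,255],
    [[-73.6,134.6,0],57.3,255],
    [[-73.6,134.6,0],57.3,255],
    [[-73.6,134.6,0],57.3,255],
  ],
)

```text
t: 13.75
position: [0.5348, 0.2248, 0.0879]
eef_rot: [-1.384, -2.818, -0.001]
wrist_force: [-6.7, 11.4, 4.7]
width: 0.0236
finger_force: 20.0
```

Request:
apply_moves(
  moves=[
    [[-1.2,-20,0],-7.2,255],
    [[-5,-39.6,0],-14.3,255],
    [[-11.1,-58.6,0],-21.5,255],
    [[-19.6,-76.7,0],-28.6,255],
    [[-30.3,-93.6,0],-35.8,255],
    [[-42.9,-109.1,0],-43,255],
    [[-57.4,-122.8,0],-50.1,255],
    [[-68.2,-131.1,0],-55,255],
    [[-68.2,-131.1,0],-55,255],
    [[-68.2,-131.1,0],-55,255],
  ],
)

```text
t: 14.75
position: [0.4736, 0.0895, 0.0879]
eef_rot: [0.069, -3.141, -0.0]
wrist_force: [-0.4, 1.6, 1.8]
width: 0.0236
finger_force: 20.0
```

```bash
python3 - <<'E'
from h import *
a=snap("side","x");b=snap("top","x2")
A=cv2.resize(a[125:245,250:400],(450,360),interpolation=cv2.INTER_CUBIC)
B=cv2.resize(b[80:180,230:365],(350,260),interpolation=cv2.INTER_CUBIC)
B=cv2.copyMakeBorder(B,0,100,0,0,cv2.BORDER_CONSTANT)
cv2.imwrite("pics/c5.png",np.hstack([A,B]))
E
```

```text
(no output)
```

View pics/c5.png

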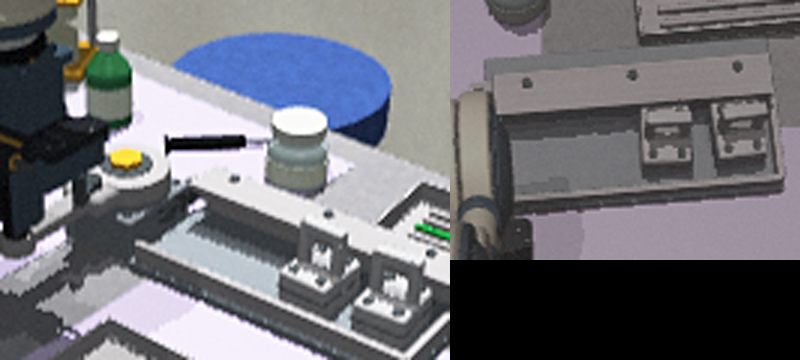

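The crop shows the bar drawing back and more of the flask tops uncovered. Two more strokes.

Request:
apply_moves(
  moves=[
    [[-1.2,20,0],7.2,255],
    [[-5,39.6,0],14.3,255],
    [[-11.1,58.6,0],21.5,255],
    [[-19.6,76.7,0],28.6,255],
    [[-30.3,93.6,0],35.8,255],
    [[-42.9,109.1,0],43,255],
    [[-57.4,122.8,0],50.1,255],
    [[-68.2,131.1,0],55,255],
    [[-68.2,131.1,0],55,255],
    [[-68.2,131.1,0],55,255],
    [[-57.4,122.8,0],50.1,255],
    [[-42.9,109.1,0],43,255],
    [[-30.3,93.6,0],35.8,255],
    [[-19.6,76.7,0],28.6,255],
    [[-11.1,58.6,0],21.5,255],
    [[-5,39.6,0],14.3,255],
    [[-1.2,20,0],7.2,255],
    [[0,0,0],0,255],
    [[0,0,0],0,255],
    [[0,0,0],0,255],
  ],
)

```text
t: 16.85
position: [0.4736, 0.0899, 0.0879]
eef_rot: [0.065, -3.141, -0.0]
wrist_force: [-1.2, 2.0, 0.8]
width: 0.0235
finger_force: 20.0
```

Request:
apply_moves(
  moves=[
    [[-1.2,20,0],7.2,255],
    [[-5,39.6,0],14.3,255],
    [[-11.1,58.6,0],21.5,255],
    [[-19.6,76.7,0],28.6,255],
    [[-30.3,93.6,0],35.8,255],
    [[-42.9,109.1,0],43,255],
    [[-57.4,122.8,0],50.1,255],
    [[-68.2,131.1,0],55,255],
    [[-68.2,131.1,0],55,255],
    [[-68.2,131.1,0],55,255],
    [[-57.4,122.8,0],50.1,255],
    [[-42.9,109.1,0],43,255],
    [[-30.3,93.6,0],35.8,255],
    [[-19.6,76.7,0],28.6,255],
    [[-11.1,58.6,0],21.5,255],
  ],
)

```text
t: 18.35
position: [0.4812, 0.1488, 0.088]
eef_rot: [0.504, 3.1, 0.001]
wrist_force: [9.7, 2.5, -8.1]
width: 0.0235
finger_force: 20.0
```

```bash
python3 - <<'E'
from h import *
b=bot.get_image("top"); np.save("top2.npy",b)
o=np.load("top0.npy")
A=cv2.resize(o[80:180,230:365],(400,296),interpolation=cv2.INTER_CUBIC)
B=cv2.resize(b[80:180,230:365],(400,296),interpolation=cv2.INTER_CUBIC)
cv2.imwrite("pics/c6.png",np.hstack([A,B]))
E
```

```text
(no output)
```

View pics/c6.png

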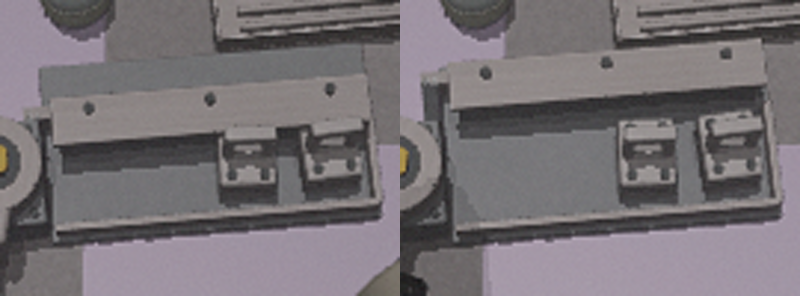

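The bar holes moved up from crop row 99 to 62, about 12.5 px or 32 mm, so the bar is not fully back yet. I'll finish this stroke and do one more.

Request:
apply_moves(
  moves=[
    [[-1.2,-20,0],-7.2,255],
    [[-5,-39.6,0],-14.3,255],
    [[-11.1,-58.6,0],-21.5,255],
    [[-11.1,-58.6,0],-21.5,255],
    [[-11.1,-58.6,0],-21.5,255],
  ],
)

```text
t: 18.9
position: [0.4736, 0.0895, 0.0879]
eef_rot: [-0.071, 3.14, 0.0]
wrist_force: [3.8, 1.7, -3.7]
width: 0.0233
finger_force: 20.0
```

```bash
cat >> h.py <<'E'
def barshift():
    o=np.load("top0.npy");b=bot.get_image("top")
    out=[]
    for (u,v) in((209,99),(330,89)):
        u=int(u/2.963+230);v=int(v/2.963+80)
        T=o[v-6:v+7,u-8:u+9]; r=b[v-28:v+10,u-14:u+15]
        _,m,_,l=cv2.minMaxLoc(cv2.matchTemplate(r,T,5))
        out.append((round(m,2),(ray("top",u+l[0]-6,v-22+l[1],.062)-ray("top",u,v,.062)).round(4)))
    return out
E
python3 -c "
from h import *
for x in barshift():print(x)"
```

```text
(0.76, array([0.0431, 0.0051, 0.    ]))
(0.72, array([0.0403, 0.0044, 0.    ]))
```

The bar is at about 42 mm. A short extra stroke takes it to the stop for margin.

Request:
apply_moves(
  moves=[
    [[-1.2,20,0],7.2,255],
    [[-5,39.6,0],14.3,255],
    [[-11.1,58.6,0],21.5,255],
    [[-19.6,76.7,0],28.6,255],
    [[-19.6,76.7,0],28.6,255],
    [[-11.1,58.6,0],21.5,255],
    [[-5,39.6,0],14.3,255],
    [[-3.2,32,0],11.5,255],
    [[-2.5,28,0],10,255],
    [[-2.5,28,0],10,255],
  ],
)

```text
t: 19.95
position: [0.4744, 0.1171, 0.0879]
eef_rot: [-0.197, -3.135, 0.0]
wrist_force: [1.9, 1.6, -1.7]
width: 0.0237
finger_force: 20.0
```

```bash
python3 -c "
from h import *
for x in barshift():print(x)"
```

```text
(0.88, array([0.046, 0.005, 0.   ]))
(0.75, array([0.0432, 0.0044, 0.    ]))
```

The bar is at about 45 mm, fully back. Releasing the knob, lifting off, and moving in front of the flasks.

Request:
apply_moves(
  moves=[
    [[0,0,0],0,0],
    [[0,0,0],0,0],
    [[0,0,0],0,0],
    [[0,0,0],0,0],
    [[0,0,0],0,0],
    [[0,0,0],0,0],
    [[0,0,-50],0,0],
    [[0,0,-100],0,0],
    [[0,0,-110],0,0],
    [[0,0,-110],0,0],
  ],
)

```text
t: 21.0
position: [0.4758, 0.1176, 0.1997]
eef_rot: [0.2, 3.131, 0.001]
wrist_force: [1.0, 0.1, -1.1]
width: 0.091
finger_force: 0.0
```

```bash
python3 - <<'E'
from h import *
s=bot.state();R=Ro.from_rotvec(s["eef_rot"]).as_matrix();print(s["width"],s["position"],shift((.42,-.13,.22)),np.degrees(np.arctan2(R[1,0],R[0,0])))
a=snap("side","x");b=snap("top","x2")
A=cv2.resize(a[180:240,330:405],(375,300),interpolation=cv2.INTER_CUBIC)
B=cv2.resize(b[115:155,300:365],(422,260),interpolation=cv2.INTER_CUBIC)
B=cv2.copyMakeBorder(B,0,40,0,0,cv2.BORDER_CONSTANT)
cv2.imwrite("pics/c7.png",np.hstack([A,B]))
E
```

```text
0.09096339971932003 [0.47584612 0.11755454 0.19968348] [  23.8 -252.6  -20.6] 172.69048494194007
```

View pics/c7.png

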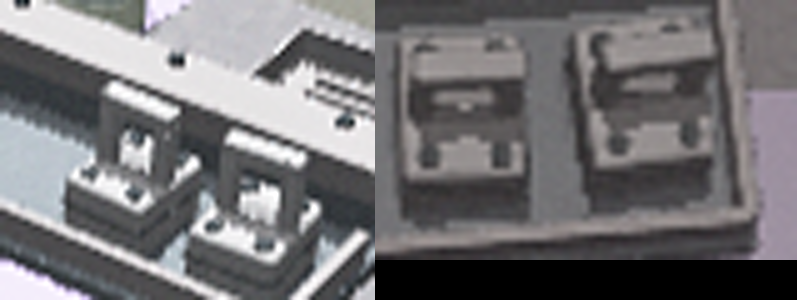

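The crop shows two flasks, with crossbar-top centres at (468,63) and (660,49) in the top panel, and (142,97) and (268,146) in the side panel. The second flask is slightly yawed.

```bash
python3 - <<'E'
from h import *
T=lambda u,v:((u-375)/6.5+300,v/6.5+115);D=lambda u,v:(u/5+330,v/5+180)
for n,a,b in(("A",(468,63),(142,97)),("B",(660,49),(268,146))):
    print(n,tri(T(*a),D(*b)),ray("top",*T(*a),.096),ray("side",*D(*b),.096))
# yaw from near top edge of crossbar (top view) and block near edge
for n,p,q,z in(("Abar",(412,80),(525,78),.096),("Ablk",(402,183),(524,178),.05),("Bbar",(612,72),(715,58),.096),("Bblk",(592,172),(712,158),.05),("Bleft",(575,45),(592,172),.05),("Aleft",(402,45),(402,183),.05)):
    P,Q=ray("top",*T(*p),z),ray("top",*T(*q),z);d=P-Q;print(n,np.linalg.norm(d).round(3),np.degrees(np.arctan2(d[1],d[0])).round(1))
b=np.load("top2.npy")
# tray corners seen in both views
print("tray",ray("side",400/1.4,326/1.4,.025),ray("side",358/1.4,357/1.4,.025),ray("side",537/1.4,394/1.4,.025),ray("side",498/1.4,442/1.4,.025))
E
```

```text
A [ 0.6557 -0.1325  0.0949] [ 0.65377586 -0.13107392  0.096     ] [ 0.6563739  -0.13408528  0.096     ]
B [ 0.662  -0.2097  0.0946] [ 0.65991133 -0.20813394  0.096     ] [ 0.66229496 -0.21148097  0.096     ]
Abar 0.045 91.2
Ablk 0.051 92.6
Bbar 0.042 98.3
Bblk 0.05 97.1
Bleft 0.056 6.1
Aleft 0.06 -0.6
tray [ 0.47904857 -0.02653861  0.025     ] [ 0.3598743  -0.03516524  0.025     ] [ 0.50021988 -0.32840714  0.025     ] [ 0.37031786 -0.34412593  0.025     ]
```

Request:
apply_moves(
  moves=[
    [[-210,-225,40],80.7,110],
    [[-210,-225,40],80.7,110],
    [[-210,-225,40],80.7,110],
    [[-210,-225,40],80.7,110],
    [[-210,-225,40],80.7,110],
    [[-210,-225,40],80.7,110],
    [[-210,-225,40],80.7,110],
    [[-210,-225,40],80.7,110],
    [[-210,-225,40],80.7,110],
    [[-210,-225,40],80.7,110],
    [[-210,-225,40],80.7,110],
    [[-210,-225,40],80.7,110],
    [[-210,-225,40],80.7,110],
  ],
)

```text
t: 22.4
position: [0.6541, -0.1323, 0.1571]
eef_rot: [-2.18, -2.261, 0.001]
wrist_force: [0.1, 0.7, -1.0]
width: 0.0526
finger_force: 0.0
```

```bash
python3 - <<'E'
from h import *
print(shift((.655,-.1325,.07)))
a=snap("side","x")
cv2.imwrite("pics/c8.png",cv2.resize(a[130:260,310:420],None,fx=4,fy=4,interpolation=cv2.INTER_CUBIC))
E
```

```text
[-0.2  1.  87.1]
```

View pics/c8.png

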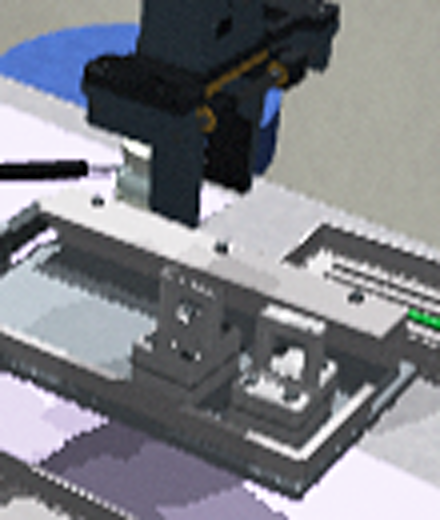

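The gripper is centred above flask A, whose crossbar top is still at crop pixel (188,275), so it has not moved. Descending to grip.

Request:
apply_moves(
  moves=[
    [[0,1,45],0,110],
    [[0,1,75],0,110],
    [[0,1,87],0,110],
    [[0,1,87],0,110],
    [[0,1,87],0,255],
    [[0,1,87],0,255],
    [[0,1,87],0,255],
    [[0,1,87],0,255],
    [[0,1,87],0,255],
    [[0,1,87],0,255],
    [[0,1,70],0,255],
    [[0,1,50],0,255],
    [[0,1,10],0,255],
    [[0,1,0],0,255],
    [[0,1,0],0,255],
  ],
  newtons=40,
)

```text
t: 23.95
position: [0.6562, -0.1327, 0.159]
eef_rot: [2.181, 2.258, 0.002]
wrist_force: [0.5, 0.7, -5.8]
width: 0.0133
finger_force: 40.0
```

Request:
apply_moves(
  moves=[
    [[8,-50,0],0,255],
    [[8,-90,0],0,255],
    [[8,-130,0],0,255],
    [[8,-170,0],0,255],
    [[8,-210,0],0,255],
    [[8,-230,0],0,255],
    [[8,-230,0],0,255],
    [[8,-230,40],0,255],
    [[8,-230,70],0,255],
    [[8,-230,85],0,255],
    [[8,-230,90],0,255],
    [[8,-230,93],0,255],
    [[8,-230,93],0,255],
  ],
)

```text
t: 25.25
position: [0.4256, -0.1324, 0.0649]
eef_rot: [2.182, 2.26, 0.0]
wrist_force: [0.3, -0.4, -5.0]
width: 0.0137
finger_force: 40.0
```

```bash
python3 - <<'E'
from h import *
a=snap("side","x")
cv2.imwrite("pics/c9.png",cv2.resize(a[170:340,230:430],None,fx=3.5,fy=3.5,interpolation=cv2.INTER_CUBIC))
E
```

```text
(no output)
```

View pics/c9.png

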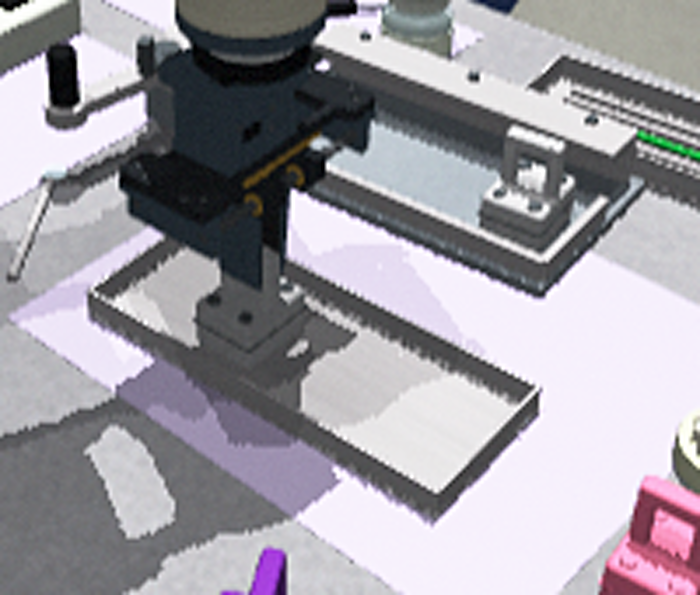

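Flask A is held upright just above the tray floor, within the walls. Flask B has not moved. Lowering and releasing A.

Request:
apply_moves(
  moves=[
    [[0,0,1.5],0,255],
    [[0,0,2.5],0,255],
    [[0,0,3],0,255],
    [[0,0,3],0,150],
    [[0,0,3],0,110],
    [[0,0,3],0,110],
    [[0,0,3],0,110],
    [[0,0,3],0,110],
    [[0,0,-40],0,110],
    [[0,0,-90],0,110],
    [[0,0,-97],0,110],
    [[0,0,-97],0,110],
  ],
)

```text
t: 26.5
position: [0.4262, -0.1328, 0.1633]
eef_rot: [2.18, 2.257, 0.002]
wrist_force: [-0.0, -0.7, -0.7]
width: 0.0518
finger_force: 0.0
```

```bash
python3 -c "
from h import *
print(shift((.661,-.21,.16)),bot.state()['width'])"
```

```text
[-85.3 232.    4.1] 0.05177742465715795
```

Request:
apply_moves(
  moves=[
    [[-85,232,4],-5.5,110],
    [[-85,232,4],-5.5,110],
    [[-85,232,4],-5.5,110],
    [[-85,232,4],-5.5,110],
    [[-85,232,4],-5.5,110],
    [[-85,232,4],-5.5,110],
    [[-85,232,4],-5.5,110],
    [[-85,232,4],-5.5,110],
  ],
)

```text
t: 27.3
position: [0.6586, -0.2088, 0.1563]
eef_rot: [-2.07, -2.36, 0.002]
wrist_force: [-0.6, -0.7, 0.2]
width: 0.0516
finger_force: 0.0
```

```bash
python3 - <<'E'
from h import *
p=cv2.imread("pics/x.png");b=bot.get_image("side")
def m(c,x0,y0,x1,y1,s=25):
    T=p[y0:y1,x0:x1];_,v,_,l=cv2.minMaxLoc(cv2.matchTemplate(b[y0-s:y1+s,x0-s:x1+s],T,5));print(c,round(v,2),l[0]-s,l[1]-s)
m("B",366,204,396,240); m("A",286,252,318,276)
print(shift((.661,-.21,.07)))
E
```

```text
B 0.58 0 0
A 0.43 7 5
[-1.6  2.3 87. ]
```

Flask B has not moved. Descending to grip.

Request:
apply_moves(
  moves=[
    [[-1,2,45],0,110],
    [[-1,2,75],0,110],
    [[-1,2,86],0,110],
    [[-1,2,86],0,110],
    [[-1,2,86],0,255],
    [[-1,2,86],0,255],
    [[-1,2,86],0,255],
    [[-1,2,86],0,255],
    [[-1,2,86],0,255],
    [[-1,2,86],0,255],
    [[-1,2,70],0,255],
    [[-1,2,50],0,255],
    [[-1,2,10],0,255],
    [[-1,2,0],0,255],
    [[-1,2,0],0,255],
  ],
)

```text
t: 28.85
position: [0.6631, -0.2104, 0.1599]
eef_rot: [2.07, 2.359, 0.002]
wrist_force: [-0.5, -0.1, -6.0]
width: 0.0136
finger_force: 40.0
```

```bash
python3 - <<'E'
from h import *
a=snap("side","x")
cv2.imwrite("pics/c10.png",cv2.resize(a[120:340,230:430],None,fx=2.7,fy=2.7,interpolation=cv2.INTER_CUBIC))
print(shift((.430,-.232,.16)))
E
```

```text
[   8.5 -233.    -2.1]
```

View pics/c10.png

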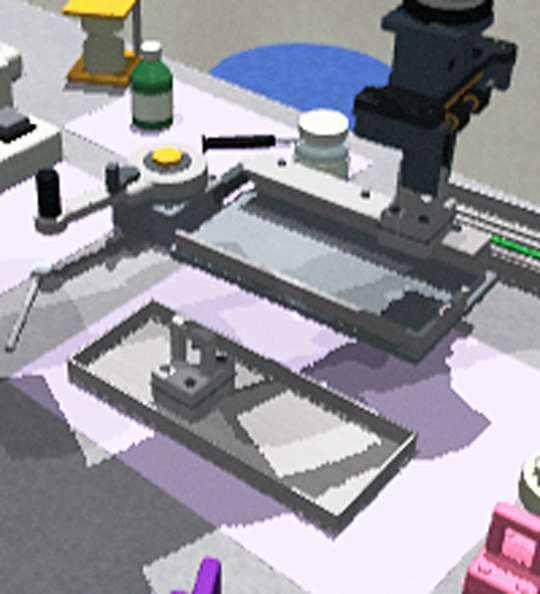

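Flask A stands upright in the tray at (190,365), B is held and the bed is empty. Placing B.

Request:
apply_moves(
  moves=[
    [[8,-50,0],0,255],
    [[8,-90,0],1,255],
    [[8,-130,0],2,255],
    [[8,-170,0],3,255],
    [[8,-210,0],4,255],
    [[8,-233,0],5,255],
    [[8,-233,0],5,255],
    [[8,-233,40],5,255],
    [[8,-233,70],5,255],
    [[8,-233,85],5,255],
    [[8,-233,90],5,255],
    [[8,-233,93],5,255],
    [[8,-233,95],5,255],
    [[8,-233,95],5,255],
  ],
)

```text
t: 30.3
position: [0.4303, -0.2326, 0.0638]
eef_rot: [2.172, 2.269, -0.0]
wrist_force: [-4.3, 0.4, 0.1]
width: 0.0133
finger_force: 40.0
```

Request:
apply_moves(
  moves=[
    [[0,0,0.5],0,255],
    [[0,0,0.5],0,150],
    [[0,0,0.5],0,110],
    [[0,0,0.5],0,110],
    [[0,0,0.5],0,110],
    [[0,0,0.5],0,110],
    [[0,0,-45],0,110],
    [[0,0,-90],0,110],
    [[0,0,-130],0,110],
    [[-50,0,-150],0,110],
    [[-100,0,-150],0,110],
    [[-150,0,-150],0,110],
    [[-200,0,-150],0,110],
    [[-200,0,-150],0,110],
  ],
)

```text
t: 31.7
position: [0.4386, -0.4376, 0.2125]
eef_rot: [2.175, 2.264, -0.002]
wrist_force: [0.3, -0.6, 0.6]
width: 0.0518
finger_force: 0.0
```

```bash
python3 - <<'E'
from h import *
a=snap("side","x");b=snap("top","x2")
A=cv2.resize(a[150:350,230:420],(380,400),interpolation=cv2.INTER_CUBIC)
B=cv2.resize(b[60:260,200:400],(400,400),interpolation=cv2.INTER_CUBIC)
cv2.imwrite("pics/c11.png",np.hstack([A,B]))
E
```

```text
(no output)
```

View pics/c11.png

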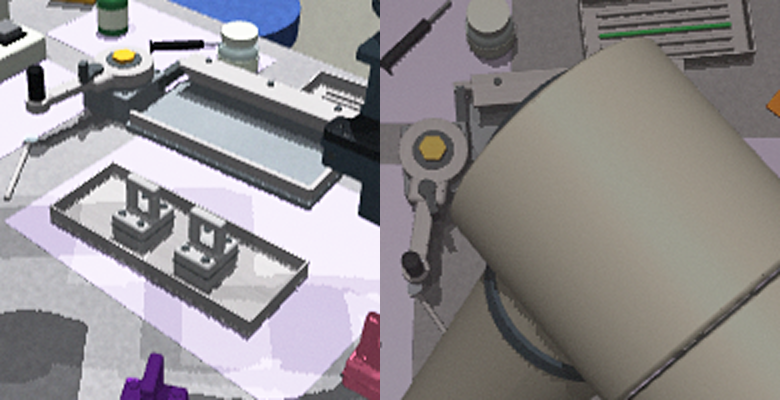

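The side view shows both flasks upright inside the tray, at (143,215) and (205,245), and the bed is empty. A quick check of their positions before handing in.

```bash
python3 - <<'E'
from h import *
for u,v in((146,183),(209,214)):print(ray("side",u/2+230,v/2+150,.087).round(3))
E
```

```text
[ 0.426 -0.14   0.087]
[ 0.432 -0.232  0.087]
```

Both are within 12 mm of the tray's centreline in x (walls at ±60 mm) and about 90 mm apart, so they stand clear on the floor.

```bash
python3 -c "
from workcell import bot
print(bot.sign_off())"
```

```text
the job is handed in; nothing more can be done
None
```

The job is handed in: the three keys were pressed in order, the lever was set to loosening, the bar was drawn back about 45 mm, and both flasks present stand upright in the tray; I never went near the cast.

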